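Stand the drying bowl back on its foot

TASK

A leather-hard clay bowl was left lying on its side on the round plaster bat so that its foot could dry. Without gripping or lifting it, push it back up onto its foot with the fingertips, going with it and holding back its far side so that it comes down gently instead of dropping, and push it to the middle of the bat. Press only lightly, and leave everything else where it is.

Things in the scene. Friction and masses are not known exactly. Their poses are not given: they have to be found in the camera images.
- bowl: the darker grey clay bowl with eight flat cut sides, 130 mm across the flats at the rim, 76 mm across the flats at the foot, 66 mm tall, walls 8 mm thick. Origin: centre of the underside of the foot; z axis: from the foot to the mouth, vertical once the bowl stands. Floor inside 10 mm above the underside, walls straight, flaring 22 degrees. It starts lying on a flat side, z axis 68 degrees from vertical, its mouth in any compass direction
- bowl_mouth (a point): centre of the mouth of bowl, 66 mm from its origin along z. As it lies, the rim's highest point is 120 mm above the bat. It stands up by turning 68 degrees about the lower edge of its foot. Pushed at the top of the rim, away from the mouth's side, it needs less than 1 N, balances after about a quarter of the way and then falls onto its foot unless held back. 0.4 kg
- bat: the round plaster bat on which the bowl lies, white, 240 mm in diameter, 20 mm thick, does not move. Origin: centre of its underside, 12 mm above the table; its top lies 32 mm above the table. Its yaw means nothing
- bowl_b: bystander, loose, standing: paler grey clay bowl with eight flat cut sides, 130 mm across the flats at the rim, 76 mm across the flats at the foot, 66 mm tall, walls 8 mm thick. Origin: centre of the underside of the foot; z axis: from the foot to the mouth
- bowl_c: bystander, loose, standing: paler grey clay bowl with eight flat cut sides, 130 mm across the flats at the rim, 76 mm across the flats at the foot, 66 mm tall, walls 8 mm thick. Origin: centre of the underside of the foot; z axis: from the foot to the mouth
- slip_jar: bystander, loose: jar with white lid, 72 mm in diameter, 85 mm tall, origin centre of its underside
- water_mug: bystander, loose: blue mug 80 mm in diameter, 85 mm tall, origin centre of its underside, handle at its +y
- rib: bystander, loose: flat wooden throwing rib, half-moon, 90 x 44 x 6 mm, origin about the middle of its underside
- loop_tool: bystander, loose: trimming tool, wooden handle and steel loop, 200 mm long along its x, 12 mm thick, origin in the handle's middle, on the underside
- wood_knife: bystander, loose: dark wooden modelling knife, 165 mm long along its x, 7 mm thick, origin about its middle, on the underside
There are look-alikes about, which are no part of the job. Leave any red look-alike of the bowl alone.

How it is judged:
At the end, for the whole second after the job is handed in: the bowl stands still and flat on its foot on the bat (z axis within 0.06 rad of vertical), its centre within 20 mm of the bat's centre (angle between bowl's own z axis and vertical below 0.06 rad and horizontal distance between bowl and bat below 0.02 m and height (world z) of bowl between 0.029 and 0.036 m and linear speed of bowl below 0.01 m/s and angular speed of bowl below 0.1 rad/s); the robot touches nothing.
It fails at once if the bowl was let drop or swung over fast (turning faster than 6 rad/s) (angular speed of bowl above 6 rad/s).
It fails at once if the bowl was lifted off the bat (its foot's centre more than 60 mm above the bat, or more than 12 mm while the bowl is upright) (height (world z) of bowl above 0.092 m or (angle between bowl's own z axis and vertical below 0.15 rad and height (world z) of bowl above 0.044 m)).
It fails at once if the bowl was pressed or pinched hard (over 15 N between fingers and bowl) (contact force between the fingers and bowl above 15 N).
It fails at once if the bowl left the bat (horizontal distance between bowl and bat above 0.12 m).
It fails at once if another thing was moved by more than 15 mm (distance of any of bowl_b, bowl_c, slip_jar, water_mug, rib, loop_tool, wood_knife from where it was at the start of the episode above 0.015 m).
It also fails if it takes over 58 s, if anything falls off the work surface, if the arm or the gripper's body presses on something with over 40 N, if the wrist force passes 120 N, or if a joint passes its speed limit or range.

ROBOT

A 6-joint arm with a two-finger parallel gripper is mounted at the origin on the work surface. World frame = base frame: x ahead of the robot, y to its left, z up, the work surface at z = 0. Lengths are in m, angles in rad, forces in N, time in s.
With the tool pointing down it reaches from about 0.275 to 0.875 m from the base axis. Payload 12.5 kg.
Tool frame: the origin (TCP) lies at the centre of the arm's flange, where the gripper is bolted on; the fingertips stand 173 mm ahead of it and the grasp point (between the pads) lies 155 mm ahead of it; z points along the fingers, y is the line along which they close (so a half turn about z gives the same grasp; the last joint's range is limited). The gripper opens to 85 mm and grips with 20 to 120 N. Pads are 22 mm wide; open, the fingers measure 114 mm over their backs; the gripper's body (76 mm by 85 mm) begins 54 mm behind the grasp point. The pads swing forward as they close: fully open they stand 13 mm farther back than shut.
Start: joints at [-0.085, 0.351, 1.652, -0, 1.139, -0.085], TCP at [0.55, 0, 0.405] pointing down, gripper open.
Joint ranges: [-2.75, 2.75], [-0.79, 2.1], [0.01, 2.65], [-1.57, 4.71], [0.07, 3.14], [-2.87, 2.87]. Speed limits (rad/s): [2.22, 2.22, 2.79, 3.14, 3.14, 3.14].

INTERFACE

Orientations are given as a rotation vector (axis times angle).
In Python, from bench import ctrl gives the robot as it stands.
- The arm moves only by the tool play_rows, never from a script. Its argument "increments" is text: rows parted by semicolons, each of 5 numbers parted by spaces: the shift along the tool's x, y, z in m, then the turn about the tool's z in degrees, then the opening, from -1 (shut) to 1 (fully open). A call has 1 to 8 rows; each row shifts and turns the commanded pose from where the row before left it, along the tool's axes as they then stand; what a row does not reach is not made up. A row lasts 1/12 s, in which the tool goes at most 41.7 mm and 7.16 degrees, less where a joint would pass 70% of its speed; a pose out of reach is approached as far as the arm can. A call with a gripper value outside its range is refused whole. The fingers move at their own pace and stop on an object; the grip force is fixed at half the most. Time passes only in rows, so rows that do not move let the fingers close. It gives the time, the measured TCP pose, the force, the opening and the grip force at its end, in the units of the state.
- ctrl.get_state(): the state, without advancing time (a new reading comes with each control period).
- ctrl.get_image(name): name is "scene" or "side" or "wrist"; returns the picture (400x640x3 uint8, blue, green, red); there is no depth.
- ctrl.calibration(name): a dict with "fx", "fy", "cx", "cy" (pixels), "R" (3x3) and "t" (3): a world point X has camera coordinates R X + t; the wrist camera has in their place "mount" (4x4, takes a point from camera to tool coordinates, whose origin is the TCP and whose axes are the flange's). Camera axes: x right, y down, z forward; pixel columns grow to the right and rows downward; lengths in m; the calibration is good to about 2 mm. A picture is of the moment at which its call begins: read the wrist's pose just before it. calibration takes no time and is no camera call.
- ctrl.sign_off(): hands the job in; it is judged then, once.
Trained networks look in the newest picture that a camera, given by its name, has taken for a name from the list of things; names that differ only in an ending like _2 or _b are one class to them, and where a whole thing is asked for, a point or a joint stands for the part that bears it (a point fixed in the world has none). Each returns a list of dicts, best first, with "p" (0 to 1); they miss things now and then, are a little off and sometimes report something else, mostly with a low value. They report only what shows in the picture. A call takes as long as a camera call. They do not tell look-alikes from the thing itself.
- ctrl.boxes_of(target, camera): "at" ([x, y, z] in m, in world coordinates, good to about 4 mm: the middle of the surface that is visible of it).
- ctrl.mark_of(target, camera): "at" ([x, y, z] in m, in world coordinates, good to about 4 mm: a listed point, or the origin of a listed thing).
The state is a dict: "time": time; "q": joint angles; "qvel": joint speeds; "tau": joint torques, N m; "tool_pos": TCP position; "ee_rot": TCP orientation; "contact_force": force on the tool from outside, world axes, zero at the start; "moment": the same for the moment, N m; "width": opening from 0.0 (shut) to 1.0 (fully open); "grip_force": force on a finger pad.
Only numpy, scipy, OpenCV 4.12 (cv2) and the standard library are available. Lean on these libraries where they do the work, as an engineer would, in place of code of your own. Each camera call takes 0.05 s, during which the arm holds its last target. There are 200 camera calls.

## Working session

There is one attempt and no reset: what is moved stays moved. The work goes in short steps, Python scripts to look and compute and a tool call to move; the robot and the scene stay as the last step left them, time stands still between calls to the robot, and variables do not carry over. Pictures are saved under pics/ and viewed, at most 10 in all, crops included, and the job is handed in when it is done.

Besides the shell and the picture viewer there is one more tool, called after "Call:" in YAML: its name, and indented under it one key for each argument. play_rows: Moves the arm, as the interface text tells. Its arguments: {"type":"object","properties":{"increments":{"type":"string"}},"required":["increments"]}

```bash
mkdir -p pics; ls; python3 - <<'E'
from bench import ctrl
import cv2,numpy as np
a=ctrl.get_image("scene");b=ctrl.get_image("side")
cv2.imwrite("pics/a.png",a);cv2.imwrite("pics/b.png",b)
for c in("scene","side"):
  for n in("bowl","bowl_mouth","bat"):
    print(c,n,[(round(d["p"],2),np.round(d["at"],3).tolist()) for d in ctrl.mark_of(n,c)])
s=ctrl.get_state();print(s["tool_pos"],s["ee_rot"],s["width"],s["time"])
for c in("scene","side"):
  k=ctrl.calibration(c);print(c,(-np.array(k["R"]).T@k["t"]).round(3), k["fx"])
E
```

```text
pics
scene bowl [(0.96, [0.687, 0.213, 0.007]), (0.77, [0.529, 0.232, 0.018]), (0.67, [0.576, -0.049, 0.07]), (0.66, [0.248, -0.251, 0.032]), (0.63, [0.288, 0.26, 0.039]), (0.46, [0.689, -0.344, 0.012])]
scene bowl_mouth [(0.97, [0.249, -0.313, 0.061]), (0.81, [0.227, 0.252, 0.058])]
scene bat [(0.89, [0.577, -0.048, 0.015])]
side bowl [(0.92, [0.691, 0.213, 0.009]), (0.86, [0.578, -0.049, 0.071]), (0.75, [0.285, 0.261, 0.036]), (0.7, [0.531, 0.232, 0.011]), (0.6, [0.244, -0.254, 0.032])]
side bowl_mouth [(0.9, [0.232, 0.255, 0.057]), (0.87, [0.544, -0.0, 0.088]), (0.56, [0.249, -0.312, 0.059]), (0.45, [0.536, -0.288, 0.009])]
side bat [(0.64, [0.573, -0.05, 0.01]), (0.44, [0.745, -0.089, 0.016])]
[5.49963255e-01 3.88103878e-05 4.04612358e-01] [-2.22132159e+00 -2.22134730e+00  1.68768074e-04] 1.001330012522985 0.4
scene [ 0.992 -0.733  1.002] 457.86866264313625
side [0.004 1.075 0.775] 468.65092581635037
```

View pics/a.png

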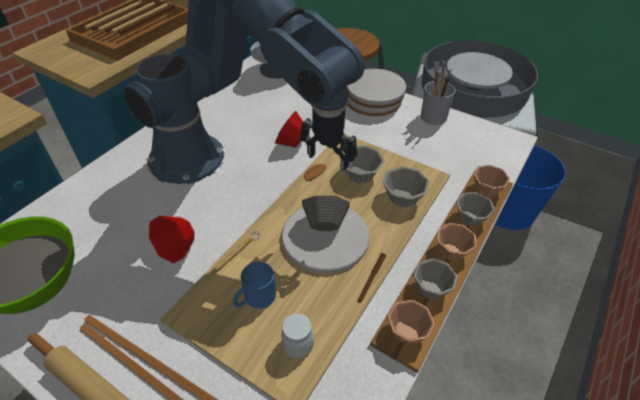

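View pics/b.png

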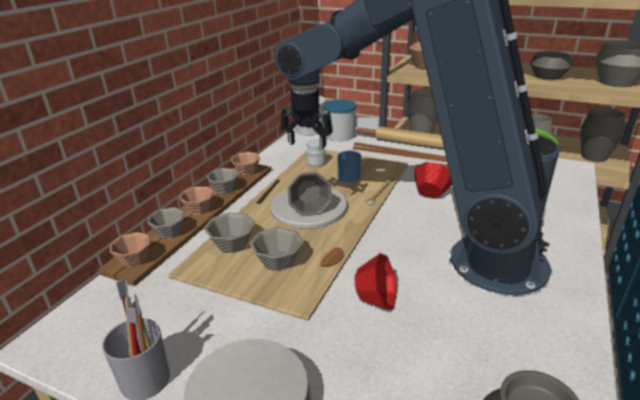

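In the scene picture, the dark bowl on the bat is at about (326,212). The look-alikes are:
- pale bowls at (362,163) and (405,185)
- red ones at (290,130) and (170,238)
- rack bowls at (435,278) and (475,208)

Only the one at (326,212) is dark grey, on its side and on the bat. In the side picture it is at (310,194), with its mouth towards that camera. I'll confirm it in a crop with the model overlaid.

```bash
cat > h.py <<'E'
from bench import ctrl
import cv2,numpy as np
from scipy.spatial.transform import Rotation as Ro
def cam(name,s=None):
    k=ctrl.calibration(name)
    if name=="wrist":
        s=s or ctrl.get_state(); T=np.eye(4);T[:3,:3]=Ro.from_rotvec(s["ee_rot"]).as_matrix();T[:3,3]=s["tool_pos"]
        W=np.linalg.inv(T@np.array(k["mount"]));R,t=W[:3,:3],W[:3,3]
    else: R,t=np.array(k["R"]),np.array(k["t"])
    K=np.array([[k["fx"],0,k["cx"]],[0,k["fy"],k["cy"]],[0,0,1]])
    return K,R,t
def proj(c,X):
    K,R,t=c;p=(K@(R@np.atleast_2d(X).T+t[:,None])).T;return p[:,:2]/p[:,2:]
def bowl(x,y,a,tilt):  # origin xy, mouth azimuth, tilt(rad) ; pivoting on lower foot edge; returns rings
    d=np.array([np.cos(a),np.sin(a),0]);up=np.array([0,0,1.]);w=np.cross(up,d)
    z=np.sin(tilt)*d+np.cos(tilt)*up;u=-np.cos(tilt)*d+np.sin(tilt)*up
    O=np.array([x,y,.032+.038*np.sin(tilt)])
    th=np.pi/8+np.arange(8)*np.pi/4
    ring=lambda r,h:O+h*z+r/np.cos(np.pi/8)*(np.cos(th)[:,None]*u+np.sin(th)[:,None]*w)
    return ring(.038,0),ring(.065,.066),ring(.0565,.066)
def show(img,c,P,scale=1,off=(0,0)):
    for r,col in zip(P,((0,255,0),(0,0,255),(255,0,255))):
        q=((proj(c,r)-off)*scale).astype(int);cv2.polylines(img,[q.reshape(-1,1,2)],True,col,1)
E
python3 - <<'E'
from h import *
s=ctrl.get_state();w=ctrl.get_image("wrist")
for n in("bowl","bowl_mouth","bat"): print(n,[(round(d["p"],2),np.round(d["at"],3).tolist()) for d in ctrl.mark_of(n,"wrist")])
ims=[]
P=bowl(.5775,-.049,np.radians(124),np.radians(68))
for n,im in(("scene",None),("side",None),("wrist",w)):
    im=ctrl.get_image(n) if im is None else im
    cv2.imwrite(f"pics/raw_{n}.png",im)
    c=cam(n,s);m=proj(c,[[.577,-.049,.09]])[0];h=130 if n=="wrist" else 65
    if n=="wrist": print(m)
    o=(m-h).astype(int).clip(0);cr=im[o[1]:o[1]+2*h,o[0]:o[0]+2*h];f=390/cr.shape[0]
    cr=cv2.resize(cr,None,fx=f,fy=f,interpolation=cv2.INTER_CUBIC);cr2=cr.copy();show(cr2,c,P,f,o)
    ims.append((cr,cr2))
def fit(i): return cv2.resize(i,(265,265))
cv2.imwrite("pics/c.png",np.vstack([np.hstack([fit(i[0]) for i in ims]),np.hstack([fit(i[1]) for i in ims])]))
for n in("slip_jar","water_mug","rib","loop_tool","wood_knife"):
    print(n,[(round(d["p"],2),np.round(d["at"],3).tolist()) for d in ctrl.mark_of(n,"scene")][:2])
E
```

```text
bowl [(0.21, [0.546, 0.001, 0.093])]
bowl_mouth [(0.58, [0.545, 0.001, 0.093])]
bat []
[345.89279507 234.99119362]
slip_jar [(0.85, [0.689, -0.343, 0.015])]
water_mug [(0.8, [0.536, -0.283, 0.014])]
rib []
loop_tool [(0.55, [0.403, -0.249, 0.013])]
wood_knife [(0.85, [0.746, -0.094, 0.017])]
```

View pics/c.png

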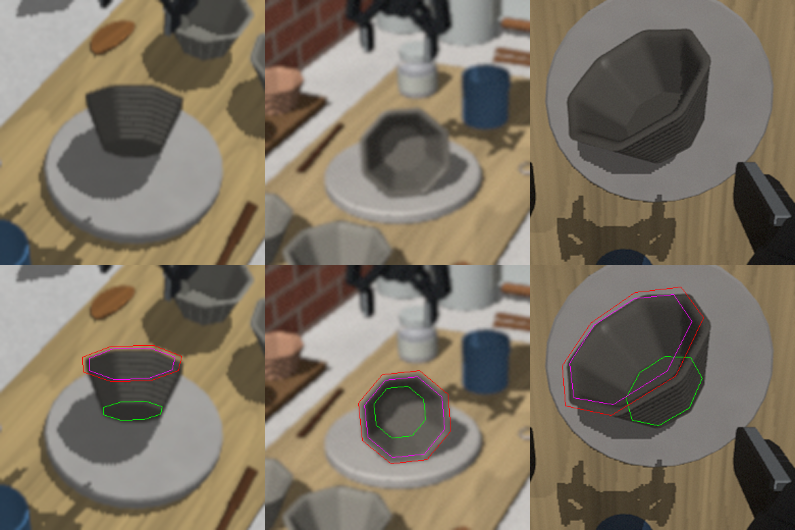

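The crop confirms the dark octagonal bowl lying on the bat. The overlay is a few mm off, so I'll refine the pose with an edge fit.

```bash
cat >> h.py <<'E'
def dens(p,n=12):
    q=np.roll(p,-1,0);return np.vstack([p+(q-p)*i/n for i in range(n)])
def grad(im):
    g=cv2.GaussianBlur(cv2.cvtColor(im,cv2.COLOR_BGR2GRAY),(0,0),1.5).astype(np.float32)
    return np.minimum(np.hypot(cv2.Sobel(g,5,1,0),cv2.Sobel(g,5,0,1)),60.)
def score(G,c,pts): 
    p=proj(c,pts).astype(np.float32);return cv2.remap(G,p[:,:1].copy(),p[:,1:].copy(),1).mean()
def sil(c,P):
    pts=np.vstack(P[:2]);h=cv2.convexHull(proj(c,pts).astype(np.float32),returnPoints=False)[:,0];return dens(pts[h])
def fitall(data,x0,tilt=np.radians(68),names=("scene","side","wrist")):
    from scipy.optimize import differential_evolution as DE
    def f(v):
        P=bowl(*v[:3],tilt);s=0
        for n in names:
            G,c=data[n];s+=score(G,c,sil(c,P))+.6*score(G,c,dens(P[2]))
        return -s
    b=[(x0[0]-.02,x0[0]+.02),(x0[1]-.02,x0[1]+.02),(x0[2]-.35,x0[2]+.35)]
    return DE(f,b,seed=1,tol=1e-6)
def fitbat(data,names=("scene","side","wrist")):
    from scipy.optimize import differential_evolution as DE
    t=np.linspace(0,2*np.pi,180)
    f=lambda v:-sum(score(*data[n],np.c_[v[0]+.12*np.cos(t),v[1]+.12*np.sin(t),0*t+.032]) for n in names)
    return DE(f,[(.55,.6),(-.075,-.025)],seed=1,tol=1e-6)
E
python3 - <<'E'
from h import *
D={n:(grad(cv2.imread(f"pics/raw_{n}.png")),cam(n)) for n in("scene","side","wrist")}
for ns in(("scene","side","wrist"),("scene",),("side",),("wrist",)):
    r=fitall(D,(.577,-.049,2.16),names=ns);b=fitbat(D,ns);print(ns,r.x[:2].round(4),np.degrees(r.x[2]).round(1),round(r.fun,1),"bat",b.x.round(4),round(b.fun,1))
    if len(ns)==3: x=r.x
P=bowl(*x,np.radians(68));o=[]
for n in D:
    im=cv2.imread(f"pics/raw_{n}.png");c=D[n][1];f=2 if n=="wrist" else 4;m=proj(c,[[.577,-.049,.08]])[0];h=265/f/2
    of=(m-h).astype(int);cr=cv2.resize(im[of[1]:of[1]+int(2*h),of[0]:of[0]+int(2*h)],(265,265));show(cr,c,P,265/int(2*h),of);o.append(cr)
cv2.imwrite("pics/d.png",np.hstack(o))
E
```

```text
('scene', 'side', 'wrist') [ 0.5787 -0.0531] 120.2 -229.8 bat [ 0.5734 -0.0391] -97.0
('scene',) [ 0.5739 -0.0541] 113.7 -82.7 bat [ 0.5709 -0.044 ] -36.9
('side',) [ 0.557  -0.0512] 108.4 -88.5 bat [ 0.5814 -0.0289] -42.0
('wrist',) [ 0.5796 -0.0531] 120.3 -64.7 bat [ 0.5811 -0.0424] -25.2
```

View pics/d.png

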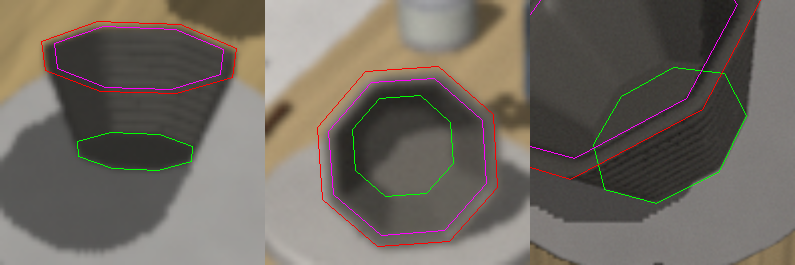

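Call:
play_rows:
  increments: "-0.015 0.0078 0.022 0 -0.16; -0.015 0.0078 0.022 0 -0.16; 0 0 0 7.1 -0.16; 0 0 0 7.1 -0.16; 0 0 0 7.1 -0.16; 0 0 0 7.1 -0.16; 0 0 0 7.1 -0.16; 0 0 0 7.1 -0.16"

```text
time: 1.62
tool_pos: [0.5656, -0.03, 0.3607]
ee_rot: [-2.88, -1.254, 0.0]
contact_force: [-0.2, -0.2, 1.0]
width: 0.424
grip_force: 0.0
```

Call:
play_rows:
  increments: "0 0 0 7.1 -0.16; 0 0 0 7.1 -0.16; 0 0 0 3 -0.16; 0 0 0 0 -0.16; 0 0 0 0 -0.16"

```text
time: 2.03
tool_pos: [0.5656, -0.03, 0.3607]
ee_rot: [3.032, 0.822, 0.0]
contact_force: [-0.9, 0.4, 0.9]
width: 0.422
grip_force: 0.0
```

```bash
python3 - <<'E'
from h import *
s=ctrl.get_state();R=Ro.from_rotvec(s["ee_rot"]).as_matrix()
print(s["time"],s["tool_pos"].round(4) if hasattr(s["tool_pos"],'round') else s["tool_pos"],R.round(3).tolist(),s["width"],s["contact_force"])
a=np.array(s["tool_pos"]);o=[]
for n in("scene","side","wrist"):
    im=ctrl.get_image(n);cv2.imwrite(f"pics/r2_{n}.png",im);c=cam(n,s)
    D=grad(im)
    # predicted pad faces +-17.9mm at tip 168mm (green) and 173 (red)
    for L,col in((.163,(255,255,0)),(.173,(0,0,255))):
        for sg in(-1,1):
            q=proj(c,[a+R@[x,sg*.0179,L] for x in(-.011,.011)]).astype(int);cv2.line(im,q[0],q[1],col,1)
    m=proj(c,[a+R@[0,0,.17]])[0];h=50 if n!="wrist" else 100;of=(m-h).astype(int).clip(0)
    o.append(cv2.resize(im[of[1]:of[1]+2*h,of[0]:of[0]+2*h],(265,265),interpolation=2))
cv2.imwrite("pics/e.png",np.hstack(o))
E
```

```text
2.0333 [ 0.5656 -0.03    0.3607] [[0.863, 0.505, 0.0], [0.505, -0.863, -0.0], [0.0, 0.0, -1.0]] 0.4216091753493044 [-0.86418942  0.44503875  0.8913364 ]
```

View pics/e.png

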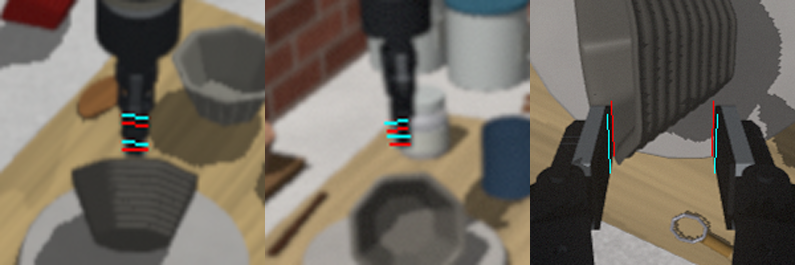

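```bash
python3 - <<'E'
from h import *
s=ctrl.get_state();R=Ro.from_rotvec(s["ee_rot"]).as_matrix();a=np.array(s["tool_pos"])
D={n:(grad(cv2.imread(f"pics/r2_{n}.png")),cam(n,s)) for n in("scene","side","wrist")}
D["w1"]=(grad(cv2.imread("pics/raw_wrist.png")),cam("wrist",dict(tool_pos=[.54996,0,.4046],ee_rot=[-2.22132,-2.22135,.00017])))
for ns in(("scene","side","wrist","w1"),("wrist",),("wrist","w1")):
    r=fitall(D,(.579,-.053,2.1),names=ns);print(ns,r.x[:2].round(4),np.degrees(r.x[2]).round(1),round(r.fun,1))
    if len(ns)==4:x=r.x
im=cv2.imread("pics/r2_wrist.png");c=D["wrist"][1];show(im,c,bowl(*x,np.radians(68)))
for sg in(-1,1):
    q=proj(c,[a+R@[u,sg*.0185,.173+.053] for u in(-.011,.011)]).astype(int);cv2.line(im,q[0],q[1],(255,255,0),2)
cv2.imwrite("pics/f.png",im)
# white bat: mask fit in first images
for n in("scene","side"):
    im=cv2.imread(f"pics/raw_{n}.png")
E
```

```text
('scene', 'side', 'wrist', 'w1') [ 0.5776 -0.0519] 119.2 -297.9
('wrist',) [ 0.5783 -0.0515] 119.3 -72.7
('wrist', 'w1') [ 0.5778 -0.0518] 119.2 -135.1
```

View pics/f.png

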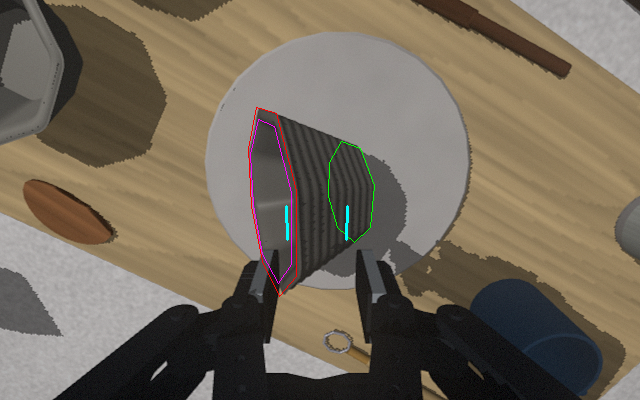

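Call:
play_rows:
  increments: "0 -0.003 0 0 -0.16; 0 0 0.010 0 -0.16; 0 0 0.010 0 -0.16; 0 0 0.010 0 -0.16; 0 0 0.008 0 -0.16; 0 0 0.008 0 -0.16; 0 0 0.006 0 -0.16; 0 0 0 0 -0.16"

```text
time: 2.85
tool_pos: [0.5638, -0.0274, 0.3071]
ee_rot: [-3.032, -0.818, 0.003]
contact_force: [-0.3, -0.3, 0.6]
width: 0.416
grip_force: 0.0
```

```bash
python3 - <<'E'
import numpy as np
dg=np.radians;tipdepth=.015;g=.037
A0=np.array([22.7,120.2])
def rot(p,t): c,s=np.cos(t),np.sin(t); return np.array([p[0]*c-p[1]*s, p[0]*s+p[1]*c])
Bi=np.array([25.9,112.3])
wd=np.array([np.cos(dg(44)),np.sin(dg(44))])
for t in range(0,72,4):
    r=dg(t);A=rot(A0,r);B=rot(Bi,r);H=A[1]-15
    w=rot(wd,r)
    so=min(A[0],A[0]-w[0]*(A[1]-H)/w[1]); si=max(A[0],B[0],B[0]-w[0]*max(B[1]-H,0)/w[1])
    print(t,"A",A.round(1),"H",H.round(1),"out",so.round(1),"in",si.round(1),"centre if pushing in",(si-18.5).round(1),"if held out",(so+18.5).round(1),"play",(37-(si-so)).round(1))
E
```

```text
0 A [ 22.7 120.2] H 105.2 out 7.2 in 25.9 centre if pushing in 7.4 if held out 25.7 play 18.3
4 A [ 14.3 121.5] H 106.5 out 0.8 in 18.0 centre if pushing in -0.5 if held out 19.3 play 19.8
8 A [  5.8 122.2] H 107.2 out -6.0 in 10.0 centre if pushing in -8.5 if held out 12.5 play 21.0
12 A [ -2.8 122.3] H 107.3 out -12.9 in 2.0 centre if pushing in -16.5 if held out 5.6 play 22.1
16 A [-11.3 121.8] H 106.8 out -20.0 in -6.1 centre if pushing in -24.6 if held out -1.5 play 23.1
20 A [-19.8 120.7] H 105.7 out -27.1 in -14.1 centre if pushing in -32.6 if held out -8.6 play 24.0
24 A [-28.2 119. ] H 104.0 out -34.2 in -22.0 centre if pushing in -40.5 if held out -15.7 play 24.8
28 A [-36.4 116.8] H 101.8 out -41.3 in -29.9 centre if pushing in -48.4 if held out -22.8 play 25.6
32 A [-44.4 114. ] H 99.0 out -48.2 in -37.5 centre if pushing in -56.0 if held out -29.7 play 26.4
36 A [-52.3 110.6] H 95.6 out -54.9 in -45.1 centre if pushing in -63.6 if held out -36.4 play 27.1
40 A [-59.9 106.7] H 91.7 out -61.5 in -52.3 centre if pushing in -70.8 if held out -43.0 play 27.9
44 A [-67.2 102.2] H 87.2 out -67.7 in -59.4 centre if pushing in -77.9 if held out -49.2 play 28.7
48 A [-74.1  97.3] H 82.3 out -74.1 in -65.7 centre if pushing in -84.2 if held out -55.6 play 28.6
52 A [-80.7  91.9] H 76.9 out -80.7 in -71.2 centre if pushing in -89.7 if held out -62.2 play 27.5
56 A [-87.  86.] H 71.0 out -87.0 in -76.3 centre if pushing in -94.8 if held out -68.5 play 26.3
60 A [-92.7  79.8] H 64.8 out -92.7 in -80.9 centre if pushing in -99.4 if held out -74.2 play 25.1
64 A [-98.1  73.1] H 58.1 out -98.1 in -84.9 centre if pushing in -103.4 if held out -79.6 play 23.8
68 A [-102.9   66.1] H 51.1 out -102.9 in -88.4 centre if pushing in -106.9 if held out -84.4 play 22.4
```

Call:
play_rows:
  increments: "0 0.003 0 0 -0.16; 0 0.003 0 0 -0.16; 0 0.0025 0 0 -0.2; 0 0.0025 0 0 -0.24; 0 0.0025 0 0 -0.28; 0 0.0025 0 0 -0.32; 0 0.0025 -0.001 0 -0.34; 0 0 0 0 -0.34"

```text
time: 3.52
tool_pos: [0.5736, -0.0438, 0.3099]
ee_rot: [3.033, 0.818, 0.001]
contact_force: [-0.3, -0.4, 0.7]
width: 0.333
grip_force: 0.0
```

```bash
python3 - <<'E'
from h import *
s=ctrl.get_state();print(s["contact_force"],s["grip_force"])
P=np.array([.5708,-.0394]);d=np.array([-.488,.873]);print("sc",(np.array(s["tool_pos"])[:2]-P)@d)
o=[]
for n in("scene","side","wrist"):
    im=ctrl.get_image(n);cv2.imwrite(f"pics/r3_{n}.png",im);c=cam(n,s);m=proj(c,[[.577,-.04,.09]])[0];h=60 if n!="wrist" else 160
    of=(m-h).astype(int).clip(0);cr=im[of[1]:of[1]+2*h,of[0]:of[0]+2*h];o.append(cv2.resize(cr,(265,265),interpolation=2))
cv2.imwrite("pics/g.png",np.hstack(o))
E
```

```text
[-0.27945542 -0.36553464  0.68602271] 0.03834760864265263
sc -0.005223151726056168
```

View pics/g.png

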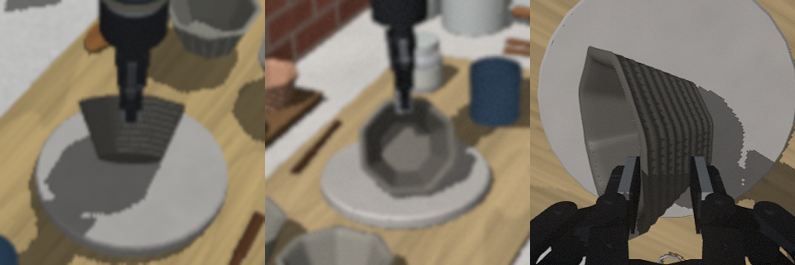

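```bash
cat >> h.py <<'E'
def fit4(data,x0,lo,hi,names=("scene","side","wrist"),da=.12):
    from scipy.optimize import differential_evolution as DE
    def f(v):
        P=bowl(*v);return -sum(score(*data[n],sil(data[n][1],P))+.6*score(*data[n],dens(P[2])) for n in names)
    b=[(x0[0]-.03,x0[0]+.03),(x0[1]-.03,x0[1]+.03),(x0[2]-da,x0[2]+da),(np.radians(lo),np.radians(hi))]
    return DE(f,b,seed=1,tol=1e-6)
def report(x,fun):
    d=np.array([np.cos(x[2]),np.sin(x[2])]);P=x[:2]+.038*np.cos(x[3])*d
    print("O",x[:2].round(4),"az",np.degrees(x[2]).round(1),"tilt",np.degrees(x[3]).round(1),"pivot",P.round(4),round(fun,1))
E
python3 - <<'E'
from h import *
s=ctrl.get_state()
D={n:(grad(cv2.imread(f"pics/r3_{n}.png")),cam(n,s)) for n in("scene","side","wrist")}
for ns in (("scene","side","wrist"),("wrist",)):
    r=fit4(D,(.583,-.06,2.08),35,70,ns);report(r.x,r.fun)
E
```

```text
O [ 0.58  -0.056] az 119.4 tilt 59.6 pivot [ 0.5706 -0.0392] -228.4
O [ 0.5804 -0.0558] az 119.4 tilt 59.5 pivot [ 0.571 -0.039] -65.8
```

Call:
play_rows:
  increments: "0 0.0025 0 0 -0.34; 0 0.0025 0 0 -0.34; 0 0.0025 0 0 -0.34; 0 0.0025 0 0 -0.34; 0 0.002 0 0 -0.34; 0 0.002 0 0 -0.34; 0 0.002 0 0 -0.34; 0 0.002 0 0 -0.34"

```text
time: 4.33
tool_pos: [0.5825, -0.0592, 0.3097]
ee_rot: [3.033, 0.818, -0.0]
contact_force: [0.3, 0.6, 0.5]
width: 0.332
grip_force: 0.0
```

```bash
cat > m.py <<'E'
from h import *
import sys
lo,hi=float(sys.argv[1]),float(sys.argv[2])
s=ctrl.get_state();P=np.array([.5708,-.0394]);d=np.array([-.488,.873])
print("sc",((np.array(s["tool_pos"])[:2]-P)@d).round(4),"tipH",round(s["tool_pos"][2]-.205,4),"F",np.round(s["contact_force"],1))
D={}
for n in("scene","side","wrist"):
    im=ctrl.get_image(n);cv2.imwrite(f"pics/m_{n}.png",im);D[n]=(grad(im),cam(n,s))
for ns in (("scene","side","wrist"),("wrist",)):
    t=np.radians((lo+hi)/2);o=P-.038*np.cos(t)*d
    r=fit4(D,(*o,2.083),lo,hi,ns);report(r.x,r.fun)
E
python3 m.py 20 60
```

```text
sc -0.023 tipH 0.1047 F [0.3 0.6 0.5]
O [ 0.5827 -0.0613] az 118.8 tilt 50.4 pivot [ 0.5711 -0.0401] -230.7
O [ 0.583  -0.0612] az 118.7 tilt 50.4 pivot [ 0.5714 -0.0399] -64.8
```

Call:
play_rows:
  increments: "0 0.002 0 0 -0.37; 0 0.002 0 0 -0.40; 0 0.002 0 0 -0.42; 0 0.002 0 0 -0.42; 0 0.002 0 0 -0.42; 0 0.002 0.001 0 -0.42; 0 0 0 0 -0.42; 0 0 0 0 -0.42"

```text
time: 5.15
tool_pos: [0.5886, -0.0694, 0.3088]
ee_rot: [3.033, 0.818, 0.0]
contact_force: [1.9, -2.0, 1.7]
width: 0.29
grip_force: 0.6
```

```bash
python3 m.py 10 55
```

```text
sc -0.0349 tipH 0.1038 F [ 1.9 -2.   1.7]
O [ 0.5871 -0.0672] az 119.0 tilt 37.1 pivot [ 0.5723 -0.0406] -222.6
O [ 0.5873 -0.0668] az 119.2 tilt 36.7 pivot [ 0.5724 -0.0402] -63.3
```

Call:
play_rows:
  increments: "0 0.0026 0.0015 0 -0.42; 0 0.0026 0.0015 0 -0.42; 0 0.0026 0.0018 0 -0.42; 0 0.0026 0.0018 0 -0.42; 0 0.0026 0.002 0 -0.42; 0 0.0026 0.002 0 -0.42; 0 0.0026 0.002 0 -0.42; 0 0.0026 0.002 0 -0.42"

```text
time: 5.97
tool_pos: [0.5991, -0.0876, 0.2939]
ee_rot: [3.033, 0.818, 0.0]
contact_force: [1.2, -2.6, 1.8]
width: 0.289
grip_force: 1.2
```

```bash
python3 m.py 5 45
```

```text
sc -0.0559 tipH 0.0889 F [ 1.2 -2.6  1.8]
O [ 0.5896 -0.0696] az 121.2 tilt 23.8 pivot [ 0.5716 -0.0398] -228.1
O [ 0.5897 -0.0696] az 121.1 tilt 23.9 pivot [ 0.5718 -0.0398] -62.4
```

Call:
play_rows:
  increments: "0 0.0023 0.0018 0 -0.42; 0 0.0023 0.0018 0 -0.42; 0 0.0023 0.002 0 -0.42; 0 0.0023 0.002 0 -0.42; 0 0.0023 0.002 0 -0.42; 0 0.0023 0.0022 0 -0.42; 0 0.0023 0.0022 0 -0.42; 0 0.0023 0.0022 0 -0.42"

```text
time: 6.78
tool_pos: [0.6084, -0.1035, 0.2777]
ee_rot: [3.033, 0.818, 0.0]
contact_force: [2.5, -3.2, 2.6]
width: 0.287
grip_force: 1.7
```

Call:
play_rows:
  increments: "0 0.002 0.002 0 -0.42; 0 0.002 0.002 0 -0.42; 0 0.002 0.002 0 -0.42; 0 0.002 0.002 0 -0.42; 0 0 0 0 -0.42"

```text
time: 7.2
tool_pos: [0.6122, -0.1103, 0.2692]
ee_rot: [-3.033, -0.818, 0.001]
contact_force: [1.6, -1.2, 0.7]
width: 0.291
grip_force: 1.3
```

```bash
python3 m.py 0 25
```

```text
sc -0.0821 tipH 0.0642 F [ 1.6 -1.2  0.7]
O [ 0.5911 -0.0739] az 120.0 tilt 7.6 pivot [ 0.5723 -0.0412] -206.9
O [ 0.5922 -0.0743] az 119.5 tilt 9.0 pivot [ 0.5737 -0.0417] -50.8
```

Call:
play_rows:
  increments: "0 0.0015 0.0015 0 -0.42; 0 0.0015 0.0015 0 -0.42; 0 0.0015 0.0015 0 -0.42; 0 0.0014 0.0015 0 -0.42; 0 0.0014 0.001 0 -0.42; 0 0.0014 0.001 0 -0.42; 0 0.0014 0.001 0 -0.42; 0 0.0014 0 0 -0.42"

```text
time: 8.02
tool_pos: [0.618, -0.1201, 0.2607]
ee_rot: [-3.033, -0.818, 0.001]
contact_force: [-0.5, 0.1, -0.8]
width: 0.29
grip_force: 0.0
```

```bash
python3 m.py 0 14; python3 -c "
import cv2,numpy as np
from h import *
s=ctrl.get_state();o=[]
for n in('scene','side','wrist'):
    im=cv2.imread(f'pics/m_{n}.png');m=proj(cam(n,s),[[.59,-.07,.07]])[0];h=60 if n!='wrist' else 160
    of=(m-h).astype(int).clip(0);o.append(cv2.resize(im[of[1]:of[1]+2*h,of[0]:of[0]+2*h],(265,265),interpolation=2))
cv2.imwrite('pics/i.png',np.hstack(o))"
```

```text
sc -0.0935 tipH 0.0557 F [-0.5  0.1 -0.8]
O [ 0.5912 -0.0728] az 120.8 tilt 0.0 pivot [ 0.5717 -0.0402] -212.8
O [ 0.592  -0.0746] az 120.4 tilt 2.1 pivot [ 0.5728 -0.0419] -47.7
```

View pics/i.png

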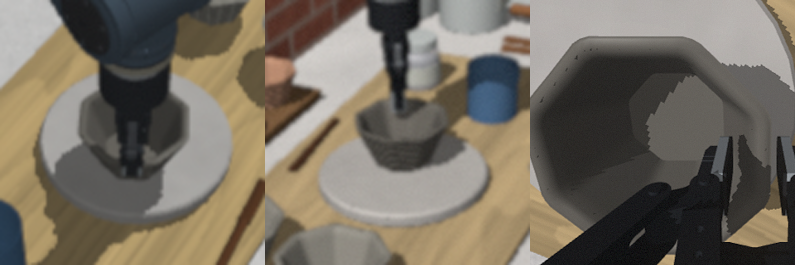

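Call:
play_rows:
  increments: "0 0 -0.01 0 -0.42; 0 0 -0.02 0 -0.42; 0 0 -0.03 0 -0.42; 0 0 -0.035 0 -0.42; 0 0 -0.035 0 -0.7; 0 -0.027 0 0 -1; 0 -0.027 0 0 -1; 0 0 0 0 -1"

```text
time: 8.83
tool_pos: [0.5891, -0.0705, 0.3924]
ee_rot: [-3.032, -0.821, -0.001]
contact_force: [-0.4, 0.6, 0.1]
width: -0.004
grip_force: 0.0
```

```bash
python3 m.py 0 4; python3 - <<'E'
from h import *
s=ctrl.get_state()
D={n:(grad(cv2.imread(f"pics/m_{n}.png")),cam(n,s)) for n in("scene","side","wrist")}
C={n:(grad(cv2.imread(f"pics/raw_{n}.png")),cam(n)) for n in("scene","side")}
C["wrist"]=(grad(cv2.imread("pics/raw_wrist.png")),cam("wrist",dict(tool_pos=[.54996,0,.4046],ee_rot=[-2.22132,-2.22135,.00017])))
for E in(C,D):
  for ns in(("scene","side","wrist"),("scene",),("side",),("wrist",)):
    b=fitbat(E,ns);print(ns,b.x.round(4),round(b.fun,1))
for c in("scene","side"):
  print(c,[(n,[np.round(d["at"],3).tolist() for d in ctrl.mark_of(n,c) if abs(d["at"][0]-.58)<.05 and abs(d["at"][1]+.05)<.05]) for n in("bowl","bat")])
im=cv2.imread("pics/m_wrist.png");t=np.linspace(0,6.28,90)
for (x,y),col in(((.575,-.048),(0,0,255)),((.5734,-.0391),(0,255,0))):
    cv2.polylines(im,[proj(D["wrist"][1],np.c_[x+.12*np.cos(t),y+.12*np.sin(t),0*t+.032]).astype(int)],True,col,1)
show(im,D["wrist"][1],bowl(.591,-.0735,2.09,0));cv2.imwrite("pics/j.png",im)
E
```

```text
sc -0.0361 tipH 0.1874 F [-0.4  0.6  0.1]
O [ 0.5891 -0.0687] az 121.1 tilt 0.0 pivot [ 0.5694 -0.0362] -232.1
O [ 0.5894 -0.0685] az 121.1 tilt 0.0 pivot [ 0.5698 -0.036 ] -62.2
('scene', 'side', 'wrist') [ 0.5725 -0.0387] -97.6
('scene',) [ 0.5709 -0.044 ] -36.9
('side',) [ 0.5814 -0.0289] -42.0
('wrist',) [ 0.5801 -0.0419] -25.1
('scene', 'side', 'wrist') [ 0.5777 -0.0464] -85.7
('scene',) [ 0.5832 -0.0742] -37.5
('side',) [ 0.5719 -0.0357] -40.7
('wrist',) [ 0.5778 -0.0464] -26.0
scene [('bowl', [[0.588, -0.068, 0.033]]), ('bat', [[0.575, -0.046, 0.014]])]
side [('bowl', [[0.59, -0.072, 0.035]]), ('bat', [[0.572, -0.046, 0.01]])]
```

View pics/j.png

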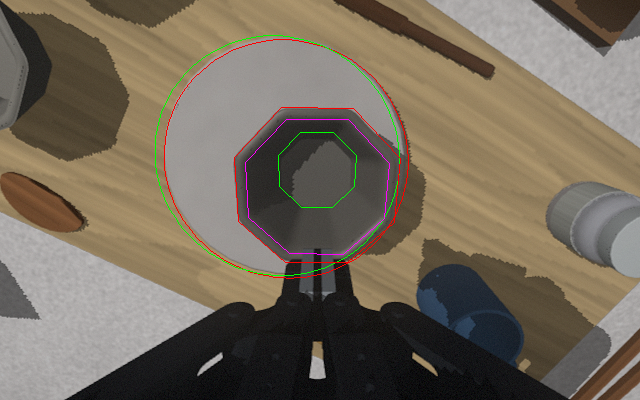

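Call:
play_rows:
  increments: "0 0 0.03 0 -1; 0 0 0.03 0 -1; 0 0 0.03 0 -1; 0 0 0.03 0 -1; 0 0 0.02 0 -1; 0 0 0.015 0 -1; 0 0 0.008 0 -1; 0 0 0 0 -1"

```text
time: 9.85
tool_pos: [0.5906, -0.0737, 0.2262]
ee_rot: [-3.032, -0.817, 0.004]
contact_force: [-0.6, 1.0, 0.7]
width: 0.003
grip_force: 0.0
```

Call:
play_rows:
  increments: "0 -0.004 0 0 -1; 0 -0.004 0 0 -1; 0 -0.004 0 0 -1; 0 -0.003 0 0 -1; 0 -0.002 0 0 -1; 0 -0.002 0 0 -1; 0 -0.002 0 0 -1; 0 -0.002 0 0 -1"

```text
time: 10.52
tool_pos: [0.5792, -0.0533, 0.228]
ee_rot: [3.033, 0.818, 0.0]
contact_force: [0.8, 0.4, 0.8]
width: -0.003
grip_force: 0.0
```

Call:
play_rows:
  increments: "0 -0.002 0 0 -1; 0 -0.002 0 0 -1; 0 -0.002 0 0 -1; 0 -0.002 0 0 -1; 0 -0.002 0 0 -1; 0 -0.002 0 0 -1"

```text
time: 11.02
tool_pos: [0.5732, -0.0431, 0.2279]
ee_rot: [3.033, 0.818, 0.001]
contact_force: [2.2, -1.4, -0.4]
width: 0.0
grip_force: 0.8
```

```bash
python3 m.py 0 4
```

```text
sc -0.0044 tipH 0.0229 F [ 2.2 -1.4 -0.4]
O [ 0.5882 -0.0682] az 121.2 tilt 0.0 pivot [ 0.5685 -0.0356] -205.7
O [ 0.5883 -0.068 ] az 121.0 tilt 0.0 pivot [ 0.5687 -0.0354] -34.0
```

Call:
play_rows:
  increments: "0 -0.002 0 0 -1; 0 -0.002 0 0 -1; 0 -0.002 0 0 -1; 0 -0.002 0 0 -1; 0 -0.002 0 0 -1; 0 -0.002 0 0 -1; 0 -0.002 0 0 -1; 0 0 0 0 -1"

```text
time: 11.83
tool_pos: [0.566, -0.0307, 0.2279]
ee_rot: [-3.033, -0.819, 0.0]
contact_force: [0.2, -0.2, 1.2]
width: 0.005
grip_force: 0.0
```

```bash
sed -i 's/o=P-.038\*np.cos(t)\*d/o=(.581,-.056)/' m.py; python3 m.py 0 4
```

```text
sc 0.01 tipH 0.0229 F [ 0.2 -0.2  1.2]
O [ 0.5811 -0.0557] az 120.9 tilt 0.0 pivot [ 0.5615 -0.0231] -206.4
O [ 0.5811 -0.0555] az 120.9 tilt 0.0 pivot [ 0.5616 -0.0229] -34.3
```

Moved 14 mm, with about 11 mm to go.

Call:
play_rows:
  increments: "0 -0.002 0 0 -1; 0 -0.002 0 0 -1; 0 -0.002 0 0 -1; 0 -0.002 0 0 -1; 0 -0.0015 0 0 -1; 0 -0.001 0 0 -1; 0 0 0 0 -1; 0 0.004 0 0 -1"

```text
time: 12.65
tool_pos: [0.5627, -0.025, 0.2278]
ee_rot: [-3.032, -0.819, 0.001]
contact_force: [-0.1, -0.0, 0.5]
width: 0.002
grip_force: 0.0
```

Call:
play_rows:
  increments: "0 0.008 0 0 -1; 0 0.008 0 0 -1; 0 0.006 -0.01 0 -1; 0 0 -0.03 0 -1; 0 0 -0.035 0 -1; 0 0 -0.035 0 -1; 0 0 -0.035 0 -1; 0 0 -0.02 0 -1"

```text
time: 13.32
tool_pos: [0.5743, -0.045, 0.3978]
ee_rot: [3.031, 0.817, 0.007]
contact_force: [0.3, 0.3, 0.9]
width: 0.002
grip_force: 0.0
```

```bash
sed -i 's/(.581,-.056)/(.575,-.047)/' m.py; python3 m.py 0 4; python3 - <<'E'
from h import *
s=ctrl.get_state()
D={n:(grad(cv2.imread(f"pics/m_{n}.png")),cam(n,s)) for n in("scene","side","wrist")}
print(fitbat(D,("wrist",)).x)
for c in("scene","side","wrist"):
  print(c,[(n,[np.round(d["at"],3).tolist() for d in ctrl.mark_of(n,c)][:4]) for n in("bowl","bat","wood_knife","water_mug")])
im=cv2.imread("pics/m_wrist.png");im2=cv2.imread("pics/m_side.png")
cv2.imwrite("pics/k.png",cv2.resize(np.hstack([im,im2]),(800,250)))
E
```

```text
sc -0.0066 tipH 0.1928 F [0.3 0.3 0.9]
O [ 0.5752 -0.0462] az 120.4 tilt 0.0 pivot [ 0.556  -0.0135] -237.6
O [ 0.5756 -0.0461] az 119.9 tilt 0.0 pivot [ 0.5566 -0.0132] -64.7
[ 0.57590609 -0.04537738]
scene [('bowl', [[0.572, -0.044, 0.035], [0.245, -0.256, 0.032], [0.686, 0.214, 0.012], [0.29, 0.259, 0.035]]), ('bat', [[0.578, -0.044, 0.017]]), ('wood_knife', [[0.748, -0.093, 0.017]]), ('water_mug', [])]
side [('bowl', [[0.692, 0.212, 0.013], [0.576, -0.044, 0.036], [0.535, 0.232, 0.011], [0.244, -0.253, 0.032]]), ('bat', [[0.573, -0.049, 0.012]]), ('wood_knife', [[0.745, -0.09, 0.015]]), ('water_mug', [[0.534, -0.289, 0.006]])]
wrist [('bowl', [[0.534, 0.231, 0.009], [0.571, -0.048, 0.029], [0.69, -0.345, 0.012]]), ('bat', []), ('wood_knife', [[0.749, -0.09, 0.01]]), ('water_mug', [[0.535, -0.289, 0.013]])]
```

View pics/k.png

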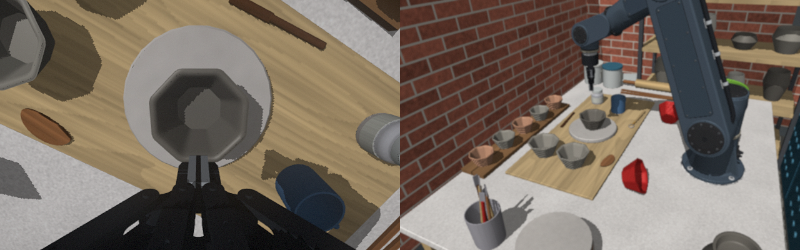

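The bowl stands in the middle of the bat: in the wrist view it is at about (200,115), and the fits put its centre within about 2 mm of the bat's. The fingers are clear and the bystanders are where they were.

```bash
python3 -c "
from bench import ctrl
print(ctrl.sign_off())"
```

```text
the job is handed in; nothing more can be done
None
```

The bowl stands upright on its foot, its measured centre within about 2 mm of the bat's; the fingers are clear, and the job was handed in after about 14 of the 58 s, with no verdict shown.

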